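# Put the swapped pipe fittings back in their sample trays

## Robot

A 6-joint arm with a two-finger parallel gripper is mounted at the origin on a cart in front of the work surface, level with it; the furniture and walls round the work are solid. World frame = base frame: x ahead of the robot, y to its left, z up, the work surface at z = 0. Lengths are in m, angles in rad, forces in N, time in s.
With the tool pointing down it reaches from about 0.275 to 0.975 m from the base axis. Payload 8.4 kg.
Tool frame: the origin (TCP) lies midway between the tips of the shut fingers; the grasp point (between the pads) lies robot.grasp_offset behind it (robot.grasp_offset is the distance from the TCP to the grasp point, in m); z points along the fingers, y is the direction in which the jaws open and shut (so a half turn about z gives the same grasp; the last joint's range is limited). The gripper opens to 92 mm and grips with 3 to 60 N. Pads are 20 mm wide; open, the fingers measure 128 mm over their backs; the gripper's body (75 mm by 189 mm) begins 69 mm behind the grasp point.
Start: joints at [1.27, 0.353, 1.633, -0, 1.155, -0.002], TCP at [0.184, 0.597, 0.215] pointing down, gripper open.
Joint ranges: [-2.63, 2.63], [-0.92, 2.1], [0.06, 2.66], [-1.3, 4.44], [0, 2.69], [-3.02, 3.02]. Speed limits (rad/s): [2.22, 2.22, 2.79, 3.14, 3.14, 3.14].

## Interface

Orientations are given as a unit quaternion [w, x, y, z].
In Python, from cell import robot, release, gripper_close, solver, readout, imaging, ticket gives the robot as it stands. The module is installed in compiled form; this text tells all that it offers. Calls block until the motion is done:
- robot.reach(position, orientation): joint-space move of the TCP to a pose.
- robot.movel(position, attitude=None, rate=0.15, stop_force=None): straight line of the TCP; attitude=None keeps the orientation; rate is the mean speed in m/s. With stop_force (N) it stops when the force on the tool has changed by that much, and returns True; else False.
- robot.move_j(angles): joint-space move.
- release() and gripper_close(f_grip=None): open the fingers fully, or close them until they stop; f_grip is the grip in N (None keeps the last).
- robot.dwell(seconds).
- solver.inverse_kinematics(position, orientation): joint angles nearest the present ones, or None.
- readout.get_state(): the state.
- imaging.camera(name): name is "scene" or "top" or "wrist"; returns a dict with "frame" (400x640x3 uint8, red, green, blue), "intrinsics" (3x3 intrinsics, pixels), "R" (3x3) and "t" (3): a world point X has camera coordinates R X + t; the wrist camera has in their place "T_tool_cam" (4x4, takes a point from camera to tool coordinates, whose origin is the TCP and whose axes are the flange's). Camera axes: x right, y down, z forward; pixel columns grow to the right and rows downward; lengths in m; the calibration is good to about 2 mm. The wrist camera is an equidistant fisheye: a pixel r from the principal point sees the ray r / f radians off the axis. A picture is of the moment at which its call begins: read the wrist's pose just before it. There is no depth.
A pose or a line that the arm cannot do raises robot.Unreachable and nothing moves.
- ticket.job_done(): hands the job in, once; it reports no verdict.
The state is a dict: "time": time; "qpos": joint angles; "qvel": joint speeds; "joint_torque": joint torques, N m; "position": TCP position; "eef_rot": TCP orientation; "wrist_force": force on the tool from outside, world axes, zero at the start; "moment": the same for the moment, N m; "gripper_width": finger opening in m.
Only numpy, scipy, OpenCV 4.12 (cv2) and the standard library are available. Lean on these libraries where they do the work, as an engineer would, in place of code of your own. Each camera call takes 0.05 s, during which the arm holds its last target.

## Task

The four loose fittings (tee, union, nipple, cap) stand in one another's trays. Put each one in the middle of the tray that has the same fitting fixed behind it as a sample, upright as it is now. The tray without a sample is free for parking a fitting on the way and is empty again at the end; leave the wrench where it lies.

Things in the scene. Friction and masses are not known exactly. Their poses are not given: they have to be found in the camera images.
- tee: loose brass pipe tee lying flat, 56 x 66 x 45 mm high, 0.24 kg. Origin: centre of its underside, z up. Through run along its y (66 mm), side branch to its -x. Across its middle it spans x = -29 to +22 mm: grasp there, fingers closing along its x. At the start its x lies along the tray's y, either way, within about 0.4 rad.
- union: loose brass pipe union standing upright, 48 mm high, 0.2 kg: a broad hexagon 54 mm across (16 to 34 mm up), above it an open neck about 40 mm across. Origin: centre of its underside, z up. At the start its y lies along the tray's y within about 0.4 rad: grasp round it, fingers closing along its y.
- nipple: loose small brass hexagon nipple standing upright (threads 28 mm across above and below a hexagon of 35 x 31 mm), open through, 40 mm high, 0.09 kg. Origin: centre of its underside, z up. At the start its y lies along the tray's y within about 0.4 rad: grasp round it, fingers closing along its y.
- cap: loose brass pipe cap, a low hexagon with a closed domed top, 41 x 47 x 25 mm high, 0.07 kg. Origin: centre of its underside, z up. Flats 41 mm apart along its x: grasp with the fingers closing along its x, which at the start lies along the tray's y, either way, within about 0.4 rad.
- tray_tee: Tray for the tee: fixed grey metal tray, 96 x 96 mm; square recess 88 mm inside, floor at z = 3 mm, lip 7 mm high. Origin: under the recess centre, at the cart top (z = 0); x points away from the robot (within about 0.15 rad), z up. Fixed behind the recess, 88 mm along +x, stands a sample tee on a black block, its top at z = 56 mm.
- tray_union: Tray for the union: fixed grey metal tray, 96 x 96 mm; square recess 88 mm inside, floor at z = 3 mm, lip 7 mm high. Origin: under the recess centre, at the cart top (z = 0); x points away from the robot (within about 0.15 rad), z up. Fixed behind the recess, 88 mm along +x, stands a sample union on a black block, its top at z = 59 mm.
- tray_nipple: Tray for the nipple: fixed grey metal tray, 96 x 96 mm; square recess 88 mm inside, floor at z = 3 mm, lip 7 mm high. Origin: under the recess centre, at the cart top (z = 0); x points away from the robot (within about 0.15 rad), z up. Fixed behind the recess, 88 mm along +x, stands a sample nipple on a black block, its top at z = 51 mm.
- tray_cap: Tray for the cap: fixed grey metal tray, 96 x 96 mm; square recess 88 mm inside, floor at z = 3 mm, lip 7 mm high. Origin: under the recess centre, at the cart top (z = 0); x points away from the robot (within about 0.15 rad), z up. Fixed behind the recess, 88 mm along +x, stands a sample cap on a black block, its top at z = 36 mm.
- tray_spare: Spare tray: fixed grey metal tray, 96 x 96 mm; square recess 88 mm inside, floor at z = 3 mm, lip 7 mm high. Origin: under the recess centre, at the cart top (z = 0); x points away from the robot (within about 0.15 rad), z up. It has no sample behind it and is empty at the start.
- wrench: loose open-ended wrench, 41 x 210 x 9 mm, lying across the front edge of the cart top (along y), origin under its centre. Not part of the job: leave it lying.
There are look-alikes about, which are no part of the job. What is shaped like the nipple but blue or orange is not meant.

How it is judged:
At the end, for the whole second after the job is handed in: Each of tee, union, nipple and cap rests upright (tilt under 0.15 rad) on the floor of the tray with its own sample, its origin within 12 mm horizontally of that tray's origin, released and at rest; the spare tray is therefore empty (horizontal distance between tee and tray_tee below 0.012 m and height (world z) of each of tee, union, nipple, cap below 0.012 m and angle between each of tee, union, nipple, cap's own z axis and vertical below 0.15 rad and linear speed of each of tee, union, nipple, cap below 0.02 m/s and horizontal distance between union and tray_union below 0.012 m and horizontal distance between nipple and tray_nipple below 0.012 m and horizontal distance between cap and tray_cap below 0.012 m); the robot touches nothing.
It fails at once if the wrench is pushed away by more than 30 mm (distance of wrench from where it was at the start of the episode above 0.03 m).
It also fails if it takes over 144 s, if anything falls off the work surface, if the arm or the gripper's body presses on something with over 40 N, if the wrist force passes 120 N, or if a joint passes its speed limit or range.

## Working session

There is one attempt and no reset: what is moved stays moved. The work goes in short steps, each a Python script; the robot and the scene stay as the last script left them, time stands still between calls to the robot, and variables do not carry over. Pictures are saved under pics/ and viewed, and the job is handed in when it is done.

```bash
mkdir -p pics; python3 - <<'E'
from cell import robot, readout, imaging
import cv2
s=readout.get_state();print(s['time'],s['position'],s['eef_rot'],s['gripper_width'],robot.grasp_offset)
for n in ("scene","top","wrist"):
    c=imaging.camera(n);cv2.imwrite(f"pics/{n}0.png",c['frame'][:,:,::-1])
    print(n,{k:v.tolist() for k,v in c.items() if k!='frame'})
E
```

```text
0.0 [0.18383006 0.5968447  0.21386362] [-1.12892169e-04  1.48845960e-01  9.88860153e-01 -6.81593414e-04] 0.09152087750267515 0.0187
scene {'intrinsics': [[373.9206864461864, 0.0, 321.79432023837404], [0.0, 373.9206864461864, 197.84229075994355], [0.0, 0.0, 1.0]], 'R': [[-0.5839109107948062, -0.8116344170838324, -0.0172517030975858], [-0.6189908286225412, 0.4588665819089087, -0.637410240024754], [0.5252603186382537, -0.3615121478072655, -0.7703314641450252]], 't': [0.23991587654110358, 0.2968157885104827, 0.6714529628644832]}
top {'intrinsics': [[483.59630706444733, 0.0, 325.04121290385774], [0.0, 483.59630706444733, 202.357567817414], [0.0, 0.0, 1.0]], 'R': [[0.0032838627828199944, -0.9999921244404705, -0.002228744547614609], [-0.984787975204483, -0.002846715641248134, -0.17373698541966448], [0.17372927254172923, 0.002765369250712436, -0.9847895676717078]], 't': [-0.00554837077988054, 0.4451768076488911, 1.1388868342836405]}
wrist {'intrinsics': [[309.70691628693146, 0.0, 316.71923259527404], [0.0, 309.70691628693146, 206.2956544676691], [0.0, 0.0, 1.0]], 'T_tool_cam': [[0.0008931210037536305, -0.9555110442822453, -0.29495397367983284, 0.08406256343939597], [0.9999988029770566, 0.0012260551076320435, -0.0009438396713243361, -2.5822133882580367e-05], [0.001263479055928676, -0.2949527776501246, 0.9555109955291717, -0.16992370288896635], [0.0, 0.0, 0.0, 1.0]]}
```

View pics/top0.png

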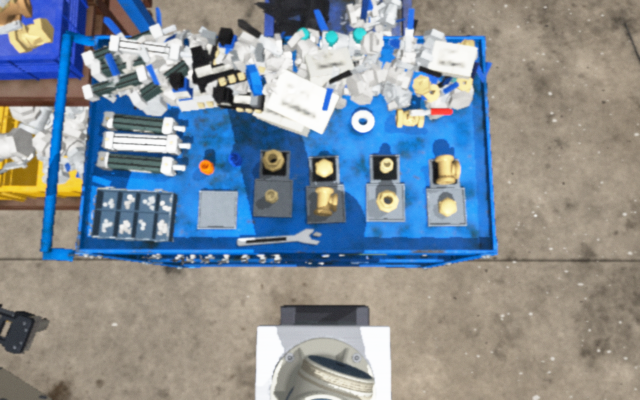

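View pics/scene0.png

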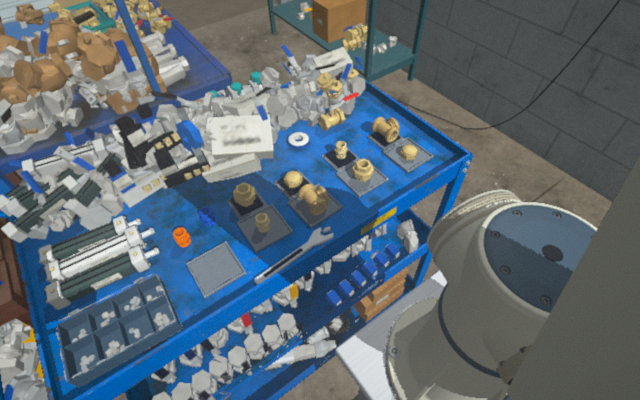

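View pics/wrist0.png

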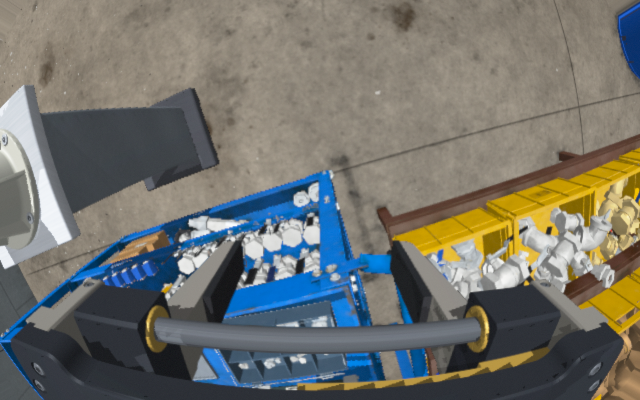

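```bash
python3 - <<'E'
import cv2
im=cv2.imread('pics/top0.png')
c=im[140:255,190:330];cv2.imwrite('pics/cropA.png',cv2.resize(c,None,fx=5.5,fy=5,interpolation=2) if 0 else cv2.resize(c,None,fx=5,fy=5,interpolation=2))
c=im[140:255,330:470+10];cv2.imwrite('pics/cropB.png',cv2.resize(c,None,fx=5,fy=5,interpolation=2))
E
```

```text
(no output)
```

View pics/cropA.png

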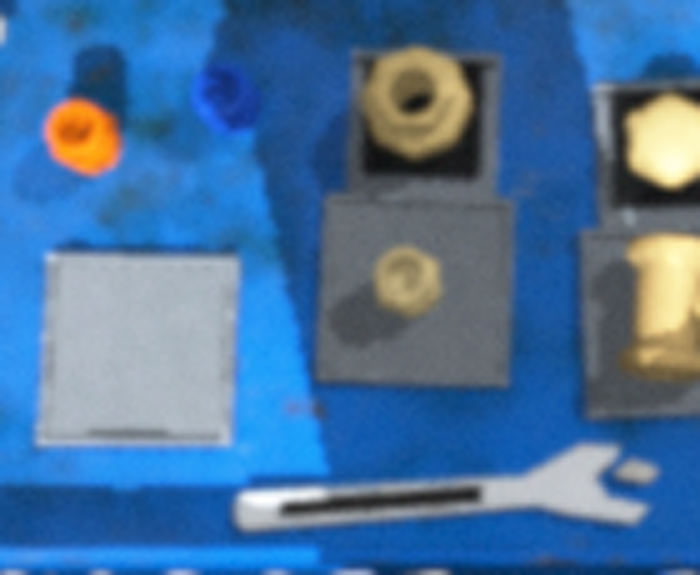

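View pics/cropB.png

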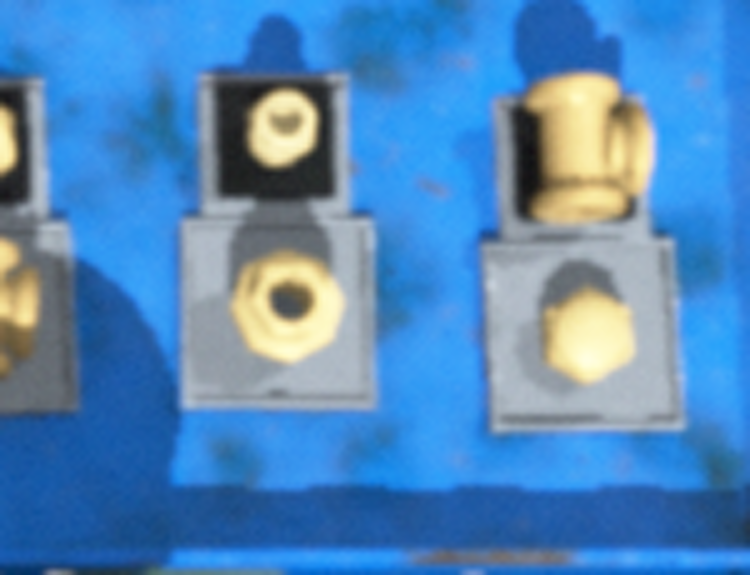

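```bash
cat > h.py <<'E'
import numpy as np, cv2
K=np.array([[483.59630706444733,0,325.04121290385774],[0,483.59630706444733,202.357567817414],[0,0,1]])
R=np.array([[0.0032838627828199944,-0.9999921244404705,-0.002228744547614609],[-0.984787975204483,-0.002846715641248134,-0.17373698541966448],[0.17372927254172923,0.002765369250712436,-0.9847895676717078]])
t=np.array([-0.00554837077988054,0.4451768076488911,1.1388868342836405])
def bp(u,v,z):
    d=R.T@np.linalg.inv(K)@[u,v,1];o=-R.T@t
    return o+d*(z-o[2])/d[2]
def A(x,y,z,ox=190,oy=140,s=5): return bp((x+.5)/s-.5+ox,(y+.5)/s-.5+oy,z)
def B(x,y,z): return A(x,y,z,330)
E
python3 - <<'E'
from h import *
T={'spare':[A(45,253,.007),A(238,258,.007),A(230,443,.007),A(37,440,.007)],
'union':[A(325,195,.007),A(513,202,.007),A(507,385,.007),A(316,380,.007)],
'cap':[A(582,230,.007),B(73,217,.007),B(77,410,.007),A(587,415,.007)],
'nipple':[B(182,218,.007),B(372,218,.007),B(375,407,.007),B(182,407,.007)],
'tee':[B(484,240,.007),B(672,238,.007),B(683,427,.007),B(493,431,.007)]}
for k,c in T.items():
    c=np.array(c)[:,:2];TL,TR,BR,BL=c
    x=(TL+TR-BL-BR);y=(TL+BL-TR-BR)
    print(k,c.mean(0).round(4),'yaw',np.arctan2(x[1],x[0]).round(3),np.arctan2(-y[0],y[1]).round(3),'size',np.linalg.norm(x)/2,np.linalg.norm(y)/2)
print('cap',B(589,336,.018),'nip',A(408,283,.023),'union',B(288,306,.028))
im=cv2.imread('pics/top0.png');c=im[180:228,300:350]
cv2.imwrite('pics/tee.png',cv2.resize(c,None,fx=10,fy=10,interpolation=2))
E
```

```text
spare [0.4328 0.2655] yaw -0.0 -0.018 size 0.09411417737589134 0.09656339742181688
union [0.4626 0.1273] yaw -0.018 -0.029 size 0.09388875809708128 0.09516892918530936
cap [ 0.449  -0.0054] yaw 0.026 0.051 size 0.09603663942623808 0.09543989877879132
nipple [ 0.4523 -0.1545] yaw -0.01 0.003 size 0.09606780819451859 0.09580875835668874
tee [ 0.4418 -0.3067] yaw 0.012 0.019 size 0.09624145426311725 0.09443533766097165
cap [ 0.43860379 -0.30688976  0.018     ] nip [0.46309961 0.12919551 0.023     ] union [ 0.45145721 -0.15699679  0.028     ]
```

View pics/tee.png

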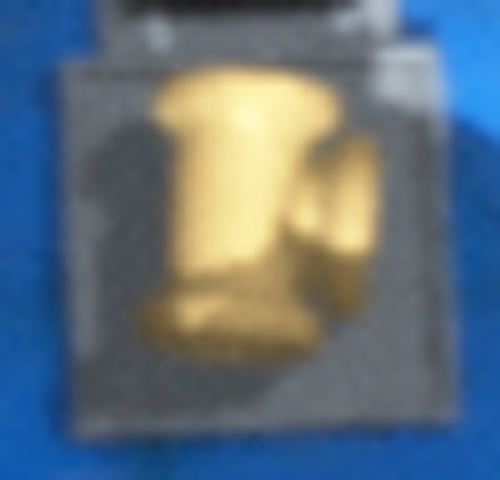

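```bash
cat >> h.py <<'E'
def quat(a):
    """tool down, tool y axis at angle a from world +y (ccw); tool x ~ -X"""
    from scipy.spatial.transform import Rotation as Ro
    M=np.array([[-1,0,0],[0,1,0],[0,0,-1.]])
    q=(Ro.from_euler('z',a)*Ro.from_matrix(M)).as_quat(); return [q[3],q[0],q[1],q[2]]
KW=np.array([309.70691628693146,316.71923259527404,206.2956544676691])
def wcam(s,Ttc):
    from scipy.spatial.transform import Rotation as Ro
    q=s['eef_rot'];T=np.eye(4);T[:3,:3]=Ro.from_quat([q[1],q[2],q[3],q[0]]).as_matrix();T[:3,3]=s['position']
    return T@np.array(Ttc)
def rect(frame,Twc,x0,x1,y0,y1,z,ppm=4000):
    """orthographic map of plane z: up=+X, left=+Y"""
    H=int((x1-x0)*ppm);W=int((y1-y0)*ppm)
    v,u=np.mgrid[0:H,0:W]
    P=np.stack([x1-(v+.5)/ppm,y1-(u+.5)/ppm,np.full(u.shape,z)],-1)
    c=(P-Twc[:3,3])@Twc[:3,:3]
    r=np.hypot(c[...,0],c[...,1]);th=np.arctan2(r,c[...,2])
    k=KW[0]*th/np.maximum(r,1e-9)
    return cv2.remap(frame,(KW[1]+k*c[...,0]).astype('f4'),(KW[2]+k*c[...,1]).astype('f4'),cv2.INTER_LINEAR)
TR={'spare':(.4328,.2655,-.01),'union':(.4626,.1273,-.024),'cap':(.449,-.0054,.038),'nipple':(.4523,-.1545,-.004),'tee':(.4418,-.3067,.015)}
E
python3 - <<'E'
from h import *
from cell import robot, readout, imaging
import pickle
D={}
for k in ['union','cap','nipple','tee']:
    x,y,a=TR[k]
    robot.reach([x-.03,y,.16],quat(0))
    s=readout.get_state();c=imaging.camera('wrist');D[k]=(s,c)
    print(k,s['time'],s['position'],s['qpos'].round(2) if hasattr(s['qpos'],'round') else s['qpos'])
pickle.dump(D,open('D.pkl','wb'))
zz={'union':.023,'cap':.025,'nipple':.037,'tee':.02}
ims=[]
for k in D:
    s,c=D[k];T=wcam(s,c['T_tool_cam']);x,y,a=TR[k]
    ims.append(rect(c['frame'],T,x-.06,x+.06,y-.06,y+.06,zz[k],3000)[:,:,::-1])
    
cv2.imwrite('pics/rect.png',np.vstack([np.hstack(ims[:2]),np.hstack(ims[2:])])[:720])
cv2.imwrite('pics/rect1.png',cv2.resize(np.hstack(ims[:2]),(800,400)));cv2.imwrite('pics/rect2.png',cv2.resize(np.hstack(ims[2:]),(800,400)))
E
```

```text
union 2.0833 [0.43282564 0.12788163 0.1601508 ] [ 0.28  0.15  2.05  0.    0.95 -1.29]
cap 2.725 [ 0.41929842 -0.00529283  0.16012847] [-0.02  0.1   2.11  0.    0.94 -1.59]
nipple 3.425 [ 0.42249105 -0.15370941  0.1597927 ] [-0.35  0.15  2.05  0.    0.95 -1.92]
tee 4.1333 [ 0.4119228  -0.3056269   0.15976802] [-0.64  0.24  1.92  0.    0.98 -2.21]Traceback (most recent call last):
  File "<stdin>", line 17, in <module>
    return _nx.concatenate(arrs, 1, dtype=dtype, casting=casting)
           ~~~~~~~~~~~~~~~^^^^^^^^^^^^^^^^^^^^^^^^^^^^^^^^^^^^^^^
ValueError: all the input array dimensions except for the concatenation axis must match exactly, but along dimension 0, the array at index 0 has size 359 and the array at index 1 has size 360
```

```bash
sed -i 's/int((x1-x0)\*ppm)/round((x1-x0)*ppm)/;s/int((y1-y0)\*ppm)/round((y1-y0)*ppm)/' h.py; python3 - <<'E'
from h import *
import pickle
D=pickle.load(open('D.pkl','rb'))
zz={'union':.023,'cap':.02,'nipple':.028,'tee':.018}
ims=[]
for k in D:
    s,c=D[k];T=wcam(s,c['T_tool_cam']);x,y,a=TR[k]
    ims.append(cv2.resize(rect(c['frame'],T,x-.06,x+.06,y-.06,y+.06,zz[k],3000),(396,396))[:,:,::-1])
cv2.imwrite('pics/rect1.png',np.hstack(ims[:2]));cv2.imwrite('pics/rect2.png',np.hstack(ims[2:]))
E
```

```text
(no output)
```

View pics/rect1.png

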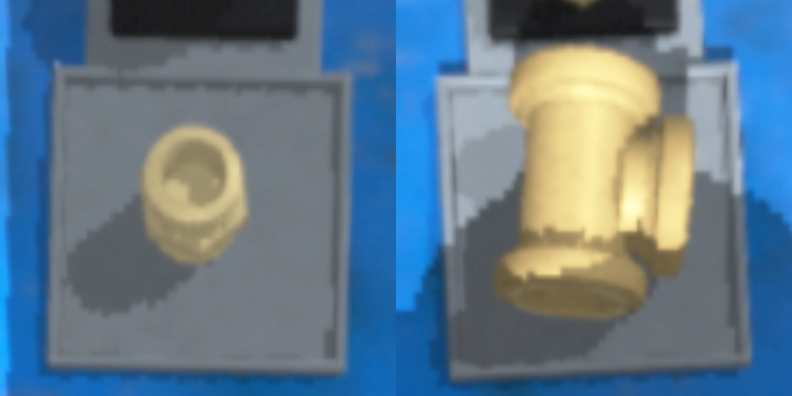

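View pics/rect2.png

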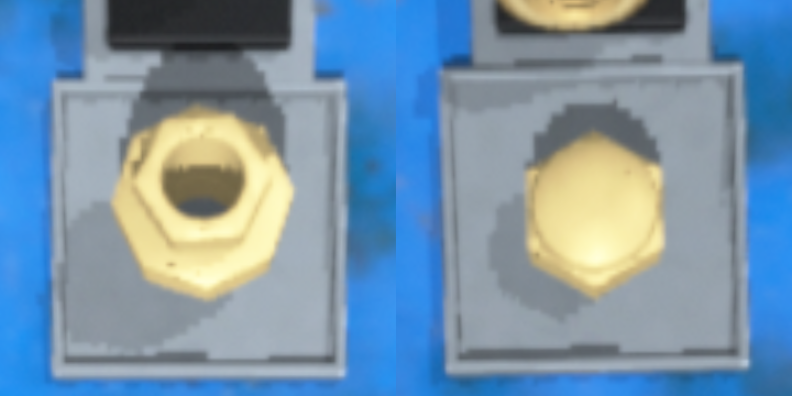

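```bash
python3 - <<'E'
from h import *
import pickle
D=pickle.load(open('D.pkl','rb'))
ims=[]
for k,z in [('union',.023),('nipple',.028)]:
    s,c=D[k];T=wcam(s,c['T_tool_cam']);x,y,a=TR[k];print(k,T[:3,3])
    I=rect(c['frame'],T,x-.035,x+.035,y-.035,y+.035,z,5714)[:,:,::-1]
    ims.append(cv2.convertScaleAbs(I,alpha=1.25 if k=='union' else 1))
cv2.imwrite('pics/rect3.png',np.hstack(ims))
E
```

```text
union [0.34870009 0.12785371 0.33004152]
nipple [ 0.33849857 -0.15373973  0.32974899]
```

View pics/rect3.png

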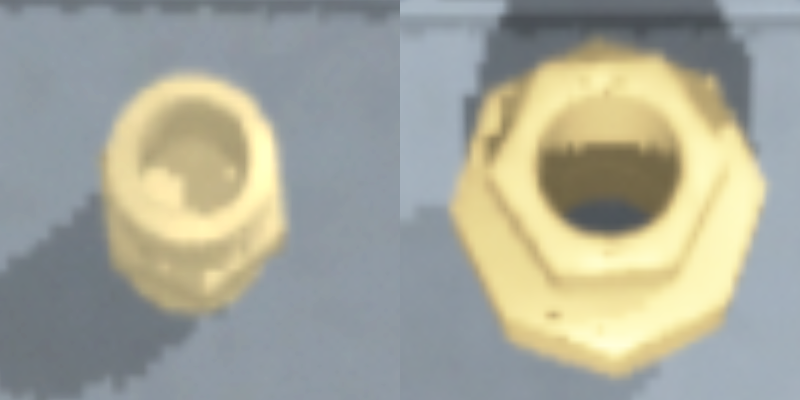

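```bash
cat >> h.py <<'E'
def pick(x,y,a,z,f,rot=0):
    from cell import robot,readout,release,gripper_close
    q=quat(a)
    robot.reach([x,y,.11],q)
    st=robot.movel([x,y,z],rate=.15,stop_force=12)
    s0=readout.get_state()
    gripper_close(f); s1=readout.get_state()
    robot.movel([x,y,.11],rate=.15)
    s=readout.get_state()
    print('pick',st,s0['position'].round(4) if hasattr(s0['position'],'round') else s0['position'],'w',s1['gripper_width'],s['gripper_width'],'Fz',s['wrist_force'][2],'t',s['time'])
def place(x,y,a,z):
    from cell import robot,readout,release,imaging
    robot.reach([x,y,.11],quat(a))
    st=robot.movel([x,y,z],rate=.1,stop_force=8)
    s0=readout.get_state()
    release();robot.dwell(.2)
    robot.movel([x,y,.11],rate=.15)
    robot.reach([x-.03,y,.16],quat(0))
    s=readout.get_state();c=imaging.camera('wrist')
    print('place',st,list(s0['position']),'t',s['time'])
    return s,c
def shot(s,c,k,name,z=.02):
    T=wcam(s,c['T_tool_cam']);x,y,a=TR[k]
    cv2.imwrite(name,rect(c['frame'],T,x-.06,x+.06,y-.06,y+.06,z,3300)[:,:,::-1])
E
python3 - <<'E'
from h import *
print(bp(323.5,201.0,.025))
pick(.4375,-.307,.0,.0105,25)
x,y,a=TR['spare']
s,c=place(x,y,a,.0115)
shot(s,c,'spare','pics/p1.png')
E
```

```text
[ 4.51043565e-01 -3.22049757e-04  2.50000000e-02]
pick False [ 0.438  -0.3075  0.0115] w 0.04056601723038048 0.04033994936324184 Fz -0.8219672210471873 t 6.975
place True [np.float64(0.4320741629947869), np.float64(0.264961210133043), np.float64(0.010460930427478445)] t 12.2833
```

View pics/p1.png

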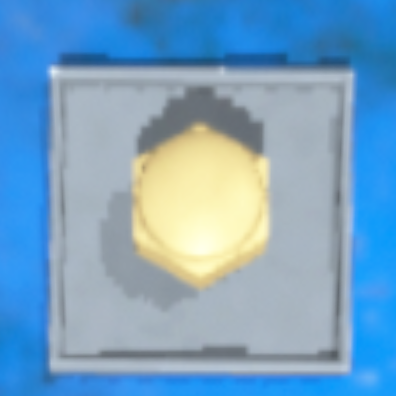

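```bash
python3 - <<'E'
from h import *
pick(.451,-.010,-.073,.012,35)
x,y,a=TR['tee']
s,c=place(x,y-.0035,a,.0125)
shot(s,c,'tee','pics/p2.png')
E
```

```text
pick False [ 0.4515 -0.0096  0.0125] w 0.04953072657245786 0.04932895285121928 Fz -2.696733563840758 t 15.75
place True [np.float64(0.441174079716918), np.float64(-0.3094213458559782), np.float64(0.011964135530900557)] t 19.9833
```

View pics/p2.png

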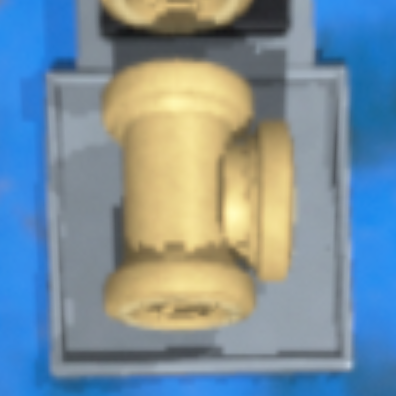

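```bash
python3 - <<'E'
from h import *
x,y,a=TR['spare']
pick(x,y,a,.0105,25)
x,y,a=TR['cap']
s,c=place(x+.001,y,a,.0115)
shot(s,c,'cap','pics/p3.png')
pick(.4628,.129,-.02,.012,20)
x,y,a=TR['spare']
s,c=place(x,y,a,.0125)
shot(s,c,'spare','pics/p4.png')
a=cv2.imread('pics/p3.png');b=cv2.imread('pics/p4.png');cv2.imwrite('pics/p34.png',np.hstack([a,b]))
E
```

```text
pick False [0.4333 0.2656 0.011 ] w 0.04021649568872456 0.04041448063617352 Fz -0.11044633797420156 t 24.5667
place False [np.float64(0.4504608221686114), np.float64(-0.005347215279572113), np.float64(0.01190958737707758)] t 28.9833
pick False [0.4633 0.1286 0.0127] w 0.032961145038020126 0.03323247568976706 Fz -0.15377502609653426 t 32.2
place True [np.float64(0.43216457305003136), np.float64(0.2646231962953269), np.float64(0.011915474074115681)] t 36.1083
```

View pics/p34.png

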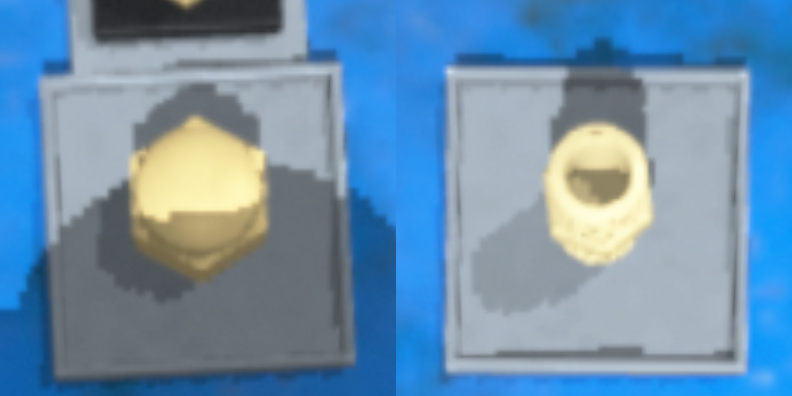

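```bash
python3 - <<'E'
from h import *
pick(.4503,-.1564,-.31,.012,35)
x,y,a=TR['union']
s,c=place(x,y,a,.0125)
shot(s,c,'union','pics/p5.png')
E
```

```text
pick False [ 0.4508 -0.1563  0.0125] w 0.05257561038816038 0.05280486436629606 Fz -3.603563999494121 t 40.0083
place True [np.float64(0.4617730444736708), np.float64(0.12670861473670056), np.float64(0.012163710445259011)] t 44.1417
```

View pics/p5.png

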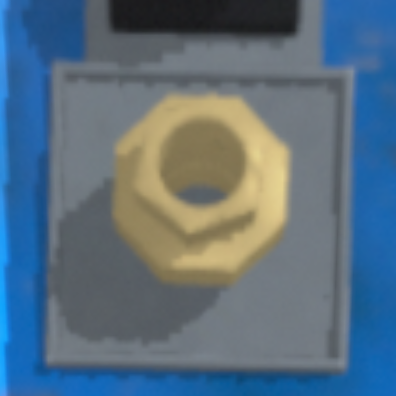

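```bash
python3 - <<'E'
from h import *
from cell import robot,imaging
x,y,a=TR['spare']
pick(x,y,a,.012,20)
x,y,a=TR['nipple']
s,c=place(x,y,a,.0125)
shot(s,c,'nipple','pics/p6.png')
robot.reach([.184,.597,.215],quat(.3))
t=imaging.camera('top')['frame'][140:255,190:350:,::-1];t2=imaging.camera('top')['frame'][140:255,190:480,::-1]
cv2.imwrite('pics/end.png',cv2.resize(t2,(798,316),interpolation=2))
E
```

```text
pick False [0.4335 0.2653 0.0128] w 0.03312235814917287 0.03329795185014671 Fz -1.8448775266878015 t 47.35
place True [np.float64(0.4514626088972797), np.float64(-0.1539833917601965), np.float64(0.01188621904184043)] t 52.1917
```

View pics/p6.png

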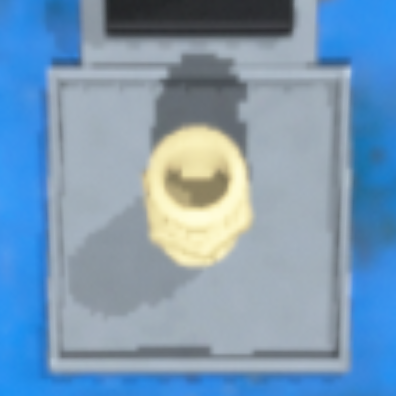

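View pics/end.png

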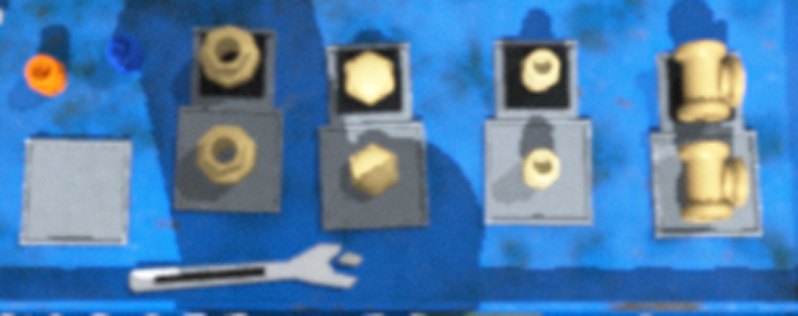

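```bash
python3 - <<'E'
import cv2
from cell import imaging
f=imaging.camera('top')['frame'][180:230,295:355,::-1]
g=imaging.camera('scene')['frame'][165:225,275:345,::-1]
cv2.imwrite('pics/capchk.png',cv2.hconcat([cv2.resize(f,(400,333),interpolation=2),cv2.resize(g,(389,333),interpolation=2)]))
E
```

```text
(no output)
```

View pics/capchk.png

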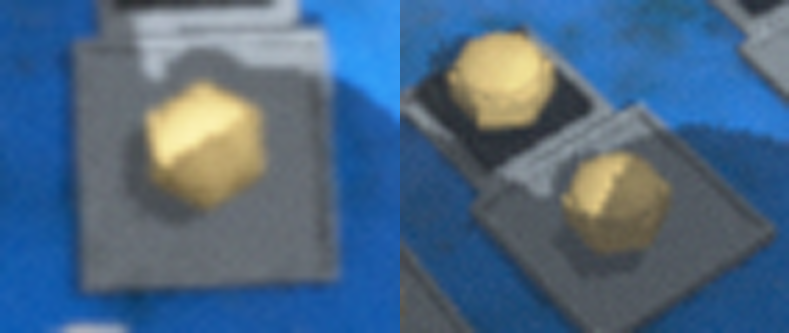

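```bash
python3 - <<'E'
from h import *
f=lambda x,y,z: A(x,y,z,295,180,6.667)
tr=np.mean([f(*p,.007) for p in [(73,42),(325,30),(337,278),(83,290)]],0)
for z in(.01,.018,.028): print(f(207,145,z)-tr)
g=lambda x,y,z: A(x,y,z,190,140,798/290)
def ctr(c): return np.mean([g(*p,.007) for p in c],0)
print('nip',g(540,170,.025)-ctr([(485,122),(590,119),(593,222),(486,223)]))
print('union',g(226,154,.028)-ctr([(180,107),(283,112),(279,211),(175,207)]))
print('tee y/x',g(712,181,.028)-ctr([(650,133),(754,131),(761,235),(656,237)]))
E
```

```text
[ 0.0048632  -0.00092892  0.003     ]
[ 0.00343423 -0.00094166  0.011     ]
[ 0.00164802 -0.00095758  0.021     ]
nip [-0.00214548  0.00086286  0.018     ]
union [0.00055693 0.00064679 0.021     ]
tee y/x [-0.00113137 -0.00086809  0.021     ]
```

```bash
python3 - <<'E'
from cell import ticket,readout
print(readout.get_state()['time']); ticket.job_done()
E
```

```text
55.225
the job is handed in; nothing more can be done
```

I put all four fittings in the middle of the trays that carry their own samples and handed the job in after 55 s. The cap was parked on the spare tray while I moved the tee. The nipple was parked there while I moved the union.

My last checks used the overhead and wrist pictures:

| Fitting | Offset from its tray centre |
|---|---|
| cap | about 3–5 mm |
| nipple | about 2 mm |
| union | about 1 mm |
| tee | 1–3 mm |

- **Upright and clear:** All four look upright, the spare tray is empty, the wrench looks where it was, and the arm was well clear before I handed in.
- **Cap:** In one overhead view it looked tilted. An enlarged view showed this was only a shadow edge across its top.
- **Disagreements:** The tee closed to 49 mm in the gripper, against about 51 mm from the description. For the cap, the wrist view put it about 1 mm off centre and the overhead view 3–5 mm. The limit is 12 mm, so it is well inside either way.

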